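# Clamp a specimen mount in the screw press

## Robot

A 7-joint arm with a two-finger parallel gripper is mounted at the origin on the work surface. World frame = base frame: x ahead of the robot, y to its left, z up, the work surface at z = 0. Lengths are in m, angles in rad, forces in N, time in s.
With the tool pointing down it reaches from about 0.4 to 0.85 m from the base axis. Payload 4.5 kg.
Tool frame: the origin (TCP) lies between the finger pads; the fingertips stand 19 mm ahead of it and the grasp point (between the pads) is the TCP (r.tips_ahead is the distance from the TCP to the fingertips, in m); z points along the fingers, y is the line along which they close (so a half turn about z gives the same grasp; the last joint's range is limited). The gripper opens to 88 mm and grips with 3 to 60 N. Pads are 18 mm wide; open, the fingers measure 123 mm over their backs; the gripper's body (75 mm by 187 mm) begins 45 mm behind the grasp point.
Start: joints at [1.223, 0.689, -0.195, 1.565, 0.157, 0.902, -0.215], TCP at [0.233, -0.58, 0.258] pointing down, gripper open.
Joint ranges: [-3.01, 3.01], [-0.46, 2.08], [-1.47, 1.51], [0.13, 2.56], [-1, 4.14], [0.04, 2.09], [-2.66, 2.66]. Speed limits (rad/s): [2.57, 2.57, 3.14, 3.14, 3.14, 3.14, 3.14].

## Interface

Orientations are given as a unit quaternion [x, y, z, w].
In Python, from plant import r, cams, models gives the robot as it stands. The module is installed in compiled form; this text tells all that it offers.
- The arm moves only by the tool jog_arm, never from a script. Its arguments are lists of equal length, an entry for each row: "turn": the turn, a rotation vector about the tool's x, y, z in rad, a list of three; "translation": the shift along the tool's x, y, z in m, a list of three; "grip": the closure, from 0 (fully open) to 1 (shut). In form: {"turn": [[ax, ay, az], ...], "translation": [[tx, ty, tz], ...], "grip": [grip, ...]}. A call has 1 to 20 rows; each row is the pose to reach, as a shift and turn from the pose commanded when the call began, along the tool's axes at that moment; what a row does not reach only later rows make up. A row lasts 1/8 s, in which the tool goes at most 62.5 mm and 10.7 degrees, less where a joint would pass 70% of its speed; a pose out of reach is approached as far as the arm can. A call with a gripper value outside its range is refused whole. The fingers move at their own pace and stop on an object; "force" is the grip in N (left out, the last holds). Time passes only in rows, so rows that repeat a pose let the fingers close. It gives the time, the measured TCP pose, the force, the opening and the grip force at its end, in the units of the state.
- r.get_state(): the state, without advancing time (a new reading comes with each control period).
- cams.snapshot(name): name is "scene" or "top" or "wrist"; returns the picture (420x560x3 uint8, red, green, blue); there is no depth.
- cams.camera_params(name): a dict with "fx", "fy", "cx", "cy" (pixels), "eye" and "orientation" of the camera in the world. Camera axes: x right, y up, looking along -z (the intrinsics and any distortion apply to the point x, -y, -z); pixel columns grow to the right and rows downward; lengths in m; the calibration is good to about 2 mm. The wrist camera is an equidistant fisheye: a pixel r from the principal point sees the ray r / f radians off the axis. A picture is of the moment at which its call begins: read the wrist's pose just before it. camera_params takes no time and is no camera call; for the wrist camera it gives the pose at the moment of the call.
- r.finish_job(): hands the job in; it is judged then, once.
Trained networks look in the newest picture that a camera, given by its name, has taken for a name from the list of things; names that differ only in an ending like _2 or _b are one class to them, and where a whole thing is asked for, a point or a joint stands for the part that bears it (a point fixed in the world has none). Each returns a list of dicts, best first, with "p" (0 to 1); they miss things now and then, are a little off and sometimes report something else, mostly with a low value. They report only what shows in the picture. A call takes as long as a camera call. They do not tell look-alikes from the thing itself.
- models.find_in(camera, name): "position" ([x, y, z] in m, in world coordinates, good to about 4 mm: the middle of the surface that is visible of it).
- models.masks_of(camera, name): "pixels" (420x560 bool, what is visible of it).
- models.place_of(camera, name): "position" ([x, y, z] in m, in world coordinates, good to about 4 mm: a listed point, or the origin of a listed thing).
The state is a dict: "clock": time; "q": joint angles; "qd": joint speeds; "joint_torque": joint torques, N m; "tool_pos": TCP position; "eef_rot": TCP orientation; "contact_force": force on the tool from outside, world axes, zero at the start; "moment": the same for the moment, N m; "opening": opening from 0.0 (shut) to 1.0 (fully open); "finger_force": force on a finger pad.
Only numpy, scipy, OpenCV 4.12 (cv2) and the standard library are available. Lean on these libraries where they do the work, as an engineer would, in place of code of your own. Each camera call takes 0.05 s, during which the arm holds its last target. There are 200 camera calls.

## Task

In the small white screw press, push the specimen mount fully home along its channel, by its upright post, until its end meets the back stop. Then wind the T-handle down clockwise, half turn after half turn with a fresh hold on alternate ends of its bar, until the foot bears firmly on the clear block and the handle has gone clearly stiff; do not force it further, or the block cracks. Let go and leave the mount clamped there, without disturbing the dish, the jar or the spectacles.

Things in the scene. Friction and masses are not known exactly. Their poses are not given: they have to be found in the camera images.
- press: white bench screw press, fixed: bed 175 long (x), 100 wide (y), 12 mm high, and a bridge over it, top 82 mm above the table (36 mm long in x, posts at y = +-38 to 50 mm). Origin on the table below the screw's axis; x points along the channel to the back stop, z up
- home (a point): point on the channel's floor, 12 mm above the press's origin, on the screw's axis. The channel runs along the press's x, 60 mm wide between guide rails 10 mm high; its mouth is 125 mm before this point and the face of the back stop (12 mm high) 30 mm beyond it
- screw: vertical rising screw with T-handle on top and a steel foot, 26 mm across, below. z up, x along the cross-bar. Clockwise from above winds it down 1.6 mm per rad (10 mm a turn), handle and all. The foot's height on it was set by the last user (3 mm scatter): it starts 5 to 10 mm above the block, 3 to 6.3 rad from contact. Stays where it is left. Origin on its axis, 130 mm below the bar's centre line
- bar_centre (a point): centre of the T-handle's steel cross-bar (10 mm thick, 104 mm end to end; hub 20 mm across, 22 mm high), on the screw's axis. Starts 128 to 130 mm above the table, ends 119 to 124 mm. The bar can be held from above 20 to 48 mm out on either side; 30 mm are free below it
- bar_end (a point): tip of one arm of the cross-bar, 52 mm from its centre (the other arm is alike). Turning free takes about 0.1 N m. Once the foot bears, every further 0.1 rad adds about 12 N of clamping force and 0.05 to 0.1 N m to the torque felt at the handle. About 0.2 N m more than when running free is firm (some 40 N); 0.4 N m more, or 0.6 rad past first contact, cracks the block
- mount: specimen mount, loose in the channel, 150 to 310 g: wooden plate 168 long (x), 56 wide, 10 mm thick, with a cast block and an upright post on it. Origin at the plate's underside below the block's centre; x points to its far end, 30 mm on. Fully home (end on the back stop) its origin lies at point home; it starts 30 to 60 mm short of that
- mount_block (a point): centre of the top of the mount's clear amber block (44 by 44 mm, 14 mm high on the plate), 24 mm above the plate's underside; the foot presses here
- mount_post (a point): on the axis of the mount's round wooden post (14 mm across, standing 45 mm above the plate), 120 mm before the mount's origin and 19 mm below the post's top. Grip it across the channel, so that the gripper stays clear of the T-handle
- dish: bystander: open glass dish, 90 mm across, 16 mm high; origin at its underside
- jar: bystander: small glass jar with a white cap, 48 mm across, 70 mm high; origin at its underside
- spectacles: bystander: spectacles with red temples lying flat, about 150 by 130 mm; origin between the lenses, temples towards its x
Things that resemble listed ones, but are neither listed nor needed, are in the scene too. Of the things like the mount, leave any that is red; of the rest the smaller one is meant. What is meant by the press is not brown, and is the smaller of those in its own colour.

How it is judged:
By the outcome, as a careful person would: the job done as asked, in the order asked, and still so for the second after the job is handed in, with the robot touching nothing.
It also fails if it takes over 72 s, if anything falls off the work surface, if the arm or the gripper's body presses on something with over 40 N, if the wrist force passes 120 N, or if a joint passes its speed limit or range.

## Working session

There is one attempt and no reset: what is moved stays moved. The work goes in short steps, Python scripts to look and compute and a tool call to move; the robot and the scene stay as the last step left them, time stands still between calls to the robot, and variables do not carry over. Pictures are saved under pics/ and viewed, at most 10 in all, crops included, and the job is handed in when it is done.

Besides the shell and the picture viewer there is one more tool, called after ">>>" as name(argument=value, ...) on one line, values as JSON. jog_arm: Moves the arm, as the interface text tells. Its arguments: {"type":"object","properties":{"turn":{"type":"array"},"translation":{"type":"array"},"grip":{"type":"array"},"force":{"type":"number"}},"required":["turn","translation","grip"]}

```bash
mkdir -p pics; python3 - <<'E'
from plant import r,cams,models
import cv2,numpy as np
ims=[]
for c in ["scene","top"]:
    im=cams.snapshot(c); cv2.imwrite(f"pics/{c}0.png",im[:,:,::-1])
    for n in ["press","screw","mount","bar_centre","mount_post","mount_block","bar_end","dish","jar","spectacles"]:
        print(c,n,[(np.round(d["position"],3).tolist(),round(d["p"],2)) for d in models.place_of(c,n)])
    p=cams.camera_params(c); print({k:np.round(v,4).tolist() for k,v in p.items()})
s=r.get_state(); print(s)
E
```

```text
scene press [([0.64, -0.037, -0.006], 0.89), ([0.27, 0.33, 0.001], 0.64)]
scene screw [([0.267, 0.331, -0.004], 0.54), ([0.59, -0.055, 0.01], 0.5)]
scene mount [([0.588, -0.052, 0.009], 0.95), ([0.812, 0.152, 0.004], 0.61), ([0.902, -0.056, -0.001], 0.55), ([0.478, -0.093, 0.05], 0.18)]
scene bar_centre [([0.267, 0.332, 0.179], 0.7), ([0.588, -0.054, 0.008], 0.59), ([0.456, -0.277, 0.127], 0.55), ([0.638, -0.037, 0.126], 0.52)]
scene mount_post [([0.784, -0.155, 0.045], 0.94), ([0.698, 0.155, 0.033], 0.71), ([0.478, -0.094, 0.049], 0.61)]
scene mount_block [([0.813, 0.15, 0.024], 0.96), ([0.593, -0.062, 0.034], 0.8), ([0.903, -0.056, 0.031], 0.58)]
scene bar_end [([0.329, 0.373, 0.175], 0.74), ([0.684, -0.06, 0.129], 0.64), ([0.51, -0.27, 0.124], 0.52)]
scene dish [([0.491, 0.286, 0.004], 0.61)]
scene jar [([0.635, 0.329, -0.003], 0.77)]
scene spectacles [([0.62, -0.292, -0.002], 0.72), ([0.64, -0.037, 0.128], 0.24)]
{'fx': 441.0883, 'fy': 441.0883, 'cx': 272.5601, 'cy': 212.1492, 'eye': [1.0655, 0.8097, 1.0175], 'orientation': [0.1049, 0.3794, 0.8832, 0.2548]}
top press [([0.461, -0
[... 1113 characters left out ...]
k': 1.1, 'q': array([ 1.22281715,  0.68906543, -0.19459693,  1.56532099,  0.15730044,
        0.90251952, -0.21512941]), 'qd': array([ 0.00043761,  0.00148798,  0.0007322 , -0.00135376,  0.00071485,
        0.00158644, -0.00081641]), 'joint_torque': array([ 3.50834080e-04, -5.27495384e+01, -1.26717769e+00, -1.53743166e+01,
       -5.19927149e-02, -6.62339735e-04,  3.25154542e-05]), 'tool_pos': array([ 0.2328805 , -0.58000114,  0.25775862]), 'eef_rot': array([9.81836462e-01, 1.89729177e-01, 7.43639685e-06, 3.44333528e-05]), 'contact_force': array([-0.32955888,  0.23784243,  1.02558344]), 'moment': array([0.04055553, 0.0618069 , 0.0363341 ]), 'finger_force': 0.0, 'opening': 0.9977592015341131}
```

```bash
python3 - <<'E'
import cv2
im=cv2.imread("pics/top0.png"); cv2.imwrite("pics/top0b.png",cv2.resize(im,(800,600),interpolation=cv2.INTER_CUBIC))
im=cv2.imread("pics/scene0.png"); cv2.imwrite("pics/scene0b.png",cv2.resize(im,(800,600),interpolation=cv2.INTER_CUBIC))
E
```

```text
(no output)
```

View pics/top0b.png

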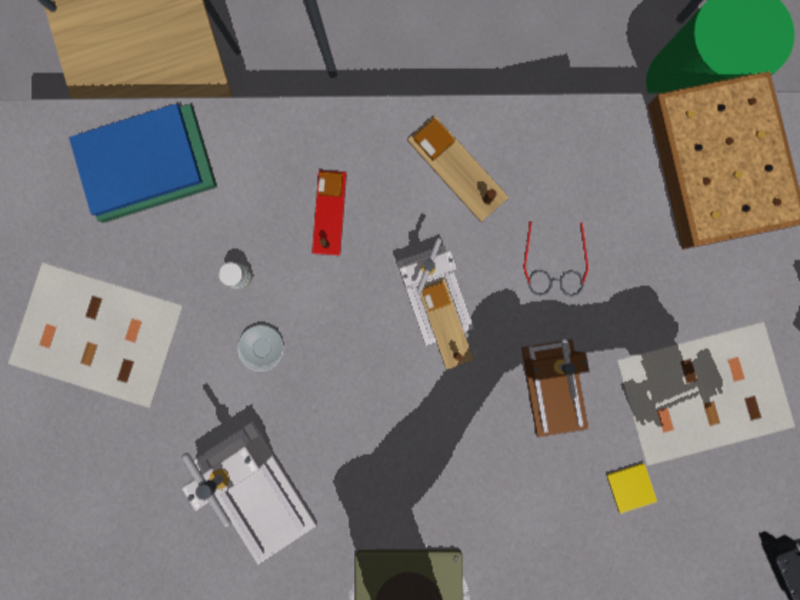

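View pics/scene0b.png

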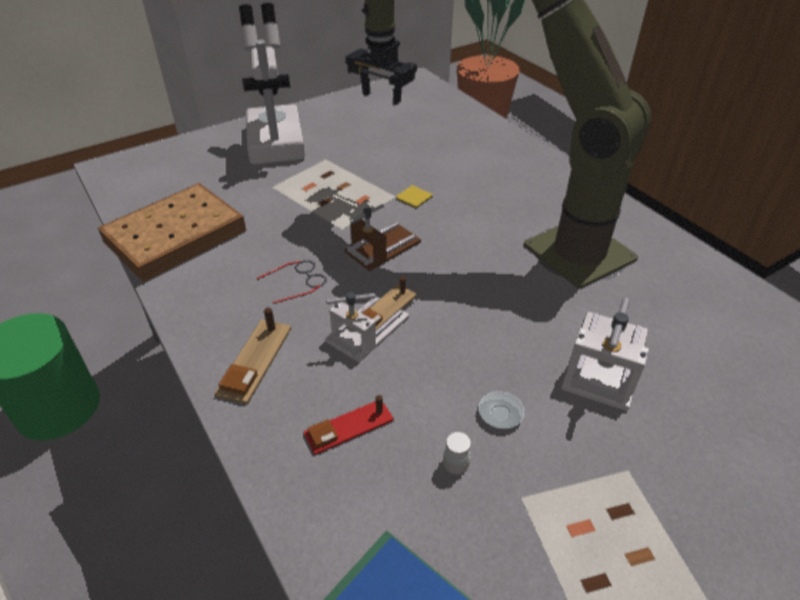

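Top view (800-px scale):
- **Presses:** small white (435,290), large white (240,490) and brown (555,390). The small white one is meant, since it is not brown and is the smaller of the white pair.
- **Mounts:** the wooden one in the small press (445,325), a larger loose wooden one (455,170) and a red one (328,212). The wooden one in the small press is meant, since it is not red and is the smaller of the rest.

I'll confirm this in one crop.

```bash
python3 - <<'E'
import cv2
im=cv2.imread("pics/top0.png")[60:270,200:430]; cv2.imwrite("pics/crop0.png",cv2.resize(im,None,fx=2.8,fy=2.8,interpolation=cv2.INTER_CUBIC))
E
```

```text
(no output)
```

View pics/crop0.png

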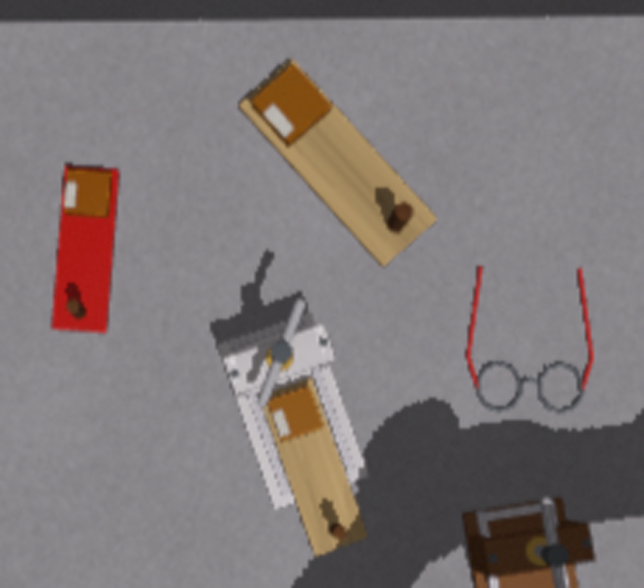

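>>> jog_arm(turn=[[0,0,0.05],[0,0,0.05],[0,0,0.05],[0,0,0.05],[0,0,0.05],[0,0,0.05],[0,0,0.05],[0,0,0.05],[0,0,0.05],[0,0,0.05],[0,0,0.05],[0,0,0.05],[0,0,0.05],[0,0,0.05]], translation=[[0.405,-0.36,0.03],[0.405,-0.36,0.03],[0.405,-0.36,0.03],[0.405,-0.36,0.03],[0.405,-0.36,0.03],[0.405,-0.36,0.03],[0.405,-0.36,0.03],[0.405,-0.36,0.03],[0.405,-0.36,0.03],[0.405,-0.36,0.03],[0.405,-0.36,0.03],[0.405,-0.36,0.03],[0.405,-0.36,0.03],[0.405,-0.36,0.03]], grip=[0,0,0,0,0,0,0,0,0,0,0,0,0,0])

```text
clock: 2.85
tool_pos: [0.4744, -0.0957, 0.2278]
eef_rot: [0.986, 0.164, 0.0, 0.0]
contact_force: [0.1, -0.4, 0.7]
opening: 1.002
finger_force: 0.0
```

The crop confirms it: the small wooden mount has its block at (295,410) and post at (335,525), and sits in the small white press with its hub at (280,350) and bar from (262,400) to (300,305). Next is a close look from the wrist camera.

```bash
python3 - <<'E'
from plant import r,cams,models
import cv2,numpy as np
s=r.get_state(); print(np.round(s["q"],3),s["tool_pos"],s["clock"])
im=cams.snapshot("wrist"); cv2.imwrite("pics/w1.png",im[:,:,::-1])
for n in ["press","bar_centre","mount_post","mount_block","bar_end"]:
    print(n,[(np.round(d["position"],4).tolist(),round(d["p"],2)) for d in models.place_of("wrist",n)])
E
```

```text
[ 0.165  0.555 -0.095  2.018  0.092  0.573 -1.234] [ 0.47439023 -0.0957306   0.22778069] 2.85
press [([0.4581, -0.2826, 0.0009], 0.93), ([0.6387, -0.0415, 0.0013], 0.62)]
bar_centre [([0.4563, -0.2764, 0.1251], 0.81), ([0.6389, -0.0417, 0.0005], 0.33)]
mount_post [([0.4754, -0.0987, 0.0478], 0.55)]
mount_block [([0.5882, -0.0541, 0.0376], 0.68)]
bar_end [([0.51, -0.2715, 0.1247], 0.55)]
```

View pics/w1.png

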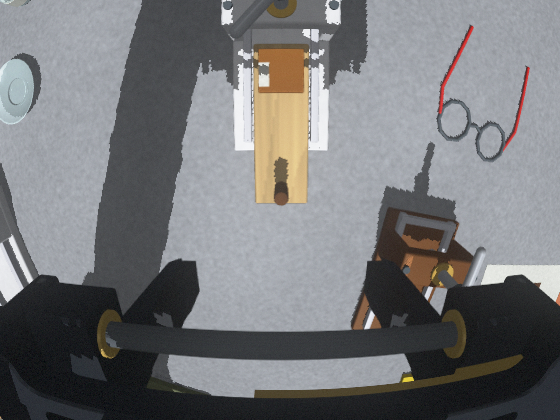

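The wrist view shows the channel running straight up the picture at column 281 and the post at (281,192), with no skew. So I can go straight down, grip the post and push along tool x.

>>> jog_arm(turn=[[0,0,0],[0,0,0],[0,0,0],[0,0,0],[0,0,0],[0,0,0],[0,0,0],[0,0,0],[0,0,0],[0,0,0],[0,0,0],[0,0,0]], translation=[[0,0.002,0.06],[0,0.002,0.12],[0,0.002,0.16],[0,0.002,0.178],[0,0.002,0.178],[0,0.002,0.178],[0,0.002,0.178],[0,0.002,0.178],[0,0.002,0.178],[0,0.002,0.178],[0,0.002,0.178],[0,0.002,0.178]], grip=[0,0,0,0.3,0.6,0.9,0.9,0.9,0.9,0.9,0.9,0.9], force=15)

```text
clock: 4.65
tool_pos: [0.4752, -0.0969, 0.0498]
eef_rot: [0.986, 0.165, -0.0, 0.0]
contact_force: [-1.1, 0.6, 1.3]
opening: 0.153
finger_force: 15.0
```

>>> jog_arm(turn=[[0,0,0],[0,0,0],[0,0,0],[0,0,0],[0,0,0],[0,0,0],[0,0,0],[0,0,0],[0,0,0],[0,0,0],[0,0,0],[0,0,0],[0,0,0],[0,0,0]], translation=[[0.004,0,0],[0.008,0,0],[0.012,0,0],[0.016,0,0],[0.02,0,0],[0.024,0,0],[0.028,0,0],[0.032,0,0],[0.036,0,0],[0.039,0,0],[0.042,0,0],[0.044,0,0],[0.046,0,0],[0.047,0,0]], grip=[0.9,0.9,0.9,0.9,0.9,0.9,0.9,0.9,0.9,0.9,0.9,0.9,0.9,0.9])

```text
clock: 6.4
tool_pos: [0.5198, -0.0816, 0.0498]
eef_rot: [0.986, 0.165, -0.0, 0.0]
contact_force: [-3.2, -0.4, 5.7]
opening: 0.148
finger_force: 15.0
```

>>> jog_arm(turn=[[0,0,0],[0,0,0]], translation=[[0.001,0,0],[0.002,0,0]], grip=[0.9,0.9])

```text
clock: 6.65
tool_pos: [0.5215, -0.081, 0.0498]
eef_rot: [0.986, 0.165, -0.0, 0.0]
contact_force: [-4.0, -1.4, 5.4]
opening: 0.149
finger_force: 15.0
```

>>> jog_arm(turn=[[0,0,0],[0,0,0]], translation=[[0.001,0,0],[0.002,0,0]], grip=[0.9,0.9])

```text
clock: 6.9
tool_pos: [0.5233, -0.0804, 0.0497]
eef_rot: [0.986, 0.165, -0.0, 0.0]
contact_force: [-3.5, -1.4, 5.8]
opening: 0.151
finger_force: 15.0
```

>>> jog_arm(turn=[[0,0,0],[0,0,0]], translation=[[0.001,0,0],[0.002,0,0]], grip=[0.9,0.9])

```text
clock: 7.15
tool_pos: [0.525, -0.0798, 0.0498]
eef_rot: [0.986, 0.165, -0.0, 0.0]
contact_force: [-4.0, -1.8, 6.6]
opening: 0.155
finger_force: 15.0
```

>>> jog_arm(turn=[[0,0,0],[0,0,0]], translation=[[0.001,0,0],[0.002,0,0]], grip=[0.9,0.9])

```text
clock: 7.4
tool_pos: [0.5251, -0.0797, 0.0497]
eef_rot: [0.986, 0.165, -0.002, 0.0]
contact_force: [-7.2, -1.7, 8.9]
opening: 0.153
finger_force: 15.0
```

>>> jog_arm(turn=[[0,0,0],[0,0,0]], translation=[[0.001,0,0],[0.001,0,0]], grip=[0.9,0.9])

```text
clock: 7.65
tool_pos: [0.5252, -0.0797, 0.0497]
eef_rot: [0.986, 0.165, -0.003, 0.0]
contact_force: [-8.2, -3.6, 9.7]
opening: 0.147
finger_force: 15.0
```

The tool stopped at (0.525, -0.080), which is where I predicted the post would be when home, and the force is rising. I'll release, rise and look.

>>> jog_arm(turn=[[0,0,0],[0,0,0],[0,0,0],[0,0,0],[0,0,0],[0,0,0],[0,0,0],[0,0,0],[0,0,0],[0,0,0]], translation=[[0,0,0],[0,0,0],[0,0,0],[0,0,0],[-0.003,0,-0.03],[-0.003,0,-0.09],[-0.003,0,-0.15],[-0.003,0,-0.2],[-0.003,0,-0.2],[-0.003,0,-0.2]], grip=[0.6,0.2,0.2,0.2,0.2,0.2,0.2,0.2,0.2,0.2])

```text
clock: 8.9
tool_pos: [0.5249, -0.0796, 0.2492]
eef_rot: [0.986, 0.165, -0.0, -0.0]
contact_force: [-0.2, 0.3, 0.1]
opening: 0.8
finger_force: 0.0
```

```bash
python3 - <<'E'
from plant import r,cams,models
import cv2,numpy as np
s=r.get_state(); print(np.round(s["q"],3),s["tool_pos"],s["clock"],s["moment"],s["contact_force"])
for c in ["wrist","top"]:
  im=cams.snapshot(c); cv2.imwrite(f"pics/{c}2.png",im[:,:,::-1])
  for n in ["press","bar_centre","mount_post","mount","bar_end"]:
    print(c,n,[(np.round(d["position"],4).tolist(),round(d["p"],2)) for d in models.place_of(c,n)])
  for i,d in enumerate(models.masks_of(c,"screw")): 
    m=d["pixels"]; v,u=np.nonzero(m); print(c,"screw mask",round(d["p"],2),m.sum(),u.min(),u.max(),v.min(),v.max())
print(cams.camera_params("wrist"))
E
```

```text
[ 0.124  0.575 -0.096  1.861  0.081  0.709 -1.257] [ 0.52487766 -0.07958649  0.2492415 ] 8.9 [0.0579774  0.01451238 0.04661199] [-0.1985649   0.32229009  0.07562958]
wrist press [([0.2665, 0.3302, -0.0014], 0.78), ([0.6415, -0.0383, -0.0019], 0.76), ([0.4587, -0.2827, 0.0011], 0.59)]
wrist bar_centre [([0.6375, -0.0435, 0.129], 0.6)]
wrist mount_post [([0.5232, -0.08, 0.0463], 0.82)]
wrist mount [([0.6359, -0.0391, 0.015], 0.81)]
wrist bar_end [([0.6819, -0.0565, 0.129], 0.75)]
wrist screw mask 0.8 1958 233 326 10 111
top press [([0.6375, -0.037, -0.0], 0.7), ([0.4636, -0.278, 0.0036], 0.6), ([0.2673, 0.3337, 0.0009], 0.55)]
top bar_centre [([0.2699, 0.3308, 0.1768], 0.87), ([0.4593, -0.2739, 0.1294], 0.72), ([0.6368, -0.0429, 0.1298], 0.48)]
top mount_post [([0.6952, 0.1574, 0.039], 0.88), ([0.528, -0.0765, 0.0495], 0.8), ([0.7775, -0.1563, 0.0467], 0.76), ([0.6377, 0.3268, 0.0013], 0.41), ([0.6189, -0.2932, 0.0029], 0.27)]
top mount [([0.9015, -0.0591, -0.0012], 0.93), ([0.6388, -0.0405, 0.0077], 0.81), ([0.817, 0.1503, 0.0046], 0.62)]
top bar_end [([0.6853, -0.0555, 0.1309], 0.65), ([0.3266, 0.3648, 0.1781], 0.56), ([0.5085, -0.2709, 0.1323], 0.49), ([0.6387, -0.037, 0.0182], 0.44)]
top screw mask 0.69 479 128 160 318 367
top screw mask 0.67 174 292 307 168 203
top screw mask 0.57 183 392 402 239 277
{'fx': 325.19226210127806, 'fy': 325.19226210127806, 'cx': 281.15882194373336, 'cy': 214.59899771233185, 'eye': array([ 0.60352065, -0.05200953,  0.377117  ]), 'orientation': array([-0.13161221,  0.09338856, -0.57257179,  0.80381487])}
```

View pics/wrist2.png

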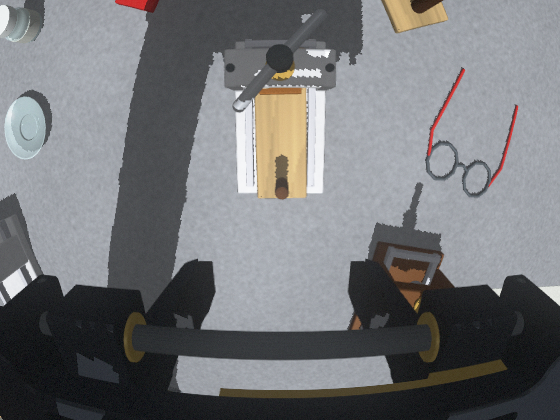

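The wrist view shows the mount home, its block under the bridge. The post is at (281,190), the hub at (279,58), and the bar runs from (240,105) to (322,14). I'll project these onto the bar's height.

```bash
cat >h.py <<'E'
from plant import r,cams,models
import numpy as np, cv2
from scipy.spatial.transform import Rotation as R
def ray(cam,u,v,z):
    p=cams.camera_params(cam); x=(u-p["cx"])/p["fx"]; y=(v-p["cy"])/p["fy"]
    if cam=="wrist":
        t=np.hypot(x,y); k=np.tan(t)/t if t else 1; x*=k; y*=k
    d=R.from_quat(p["orientation"]).apply([x,-y,-1]); e=np.asarray(p["eye"])
    return e+d*(z-e[2])/d[2]
E
python3 - <<'E'
from h import *
im=cv2.imread("pics/wrist2.png")
for n,u,v,z in [("near",240,105,.13),("far",322,14,.13),("hub",279,58,.141),("post",281,190,.067)]: print(n,ray("wrist",u,v,z).round(4))
a,b=ray("wrist",240,105,.13),ray("wrist",322,14,.13); print((a+b)/2,np.linalg.norm(a-b),np.arctan2(*(b-a)[1::-1]))
# top mask
cams.snapshot("top")
for d in models.masks_of("top","screw"):
    v,u=np.nonzero(d["pixels"]); P=np.array([ray("top",x,y,.13) for x,y in zip(u,v)])[:,:2]
    c=P.mean(0); w,V=np.linalg.eigh(np.cov((P-c).T)); print(c,np.arctan2(V[1,1],V[0,1]))
E
```

```text
near [ 0.5969 -0.0218  0.13  ]
far [ 0.6847 -0.0564  0.13  ]
hub [ 0.6385 -0.0384  0.141 ]
post [ 0.5292 -0.0778  0.067 ]
[ 0.64080384 -0.03911366  0.13      ] 0.09437800723453232 -0.3753555162650776
[0.25299185 0.34602601] -2.56996744788609
[ 0.45956924 -0.27594487] -2.984042641520812
[ 0.63547188 -0.03594292] 2.7697319130645917
```

>>> jog_arm(turn=[[0,0,-0.17],[0,0,-0.34],[0,0,-0.51],[0,0,-0.68],[0,0,-0.85],[0,0,-1.02],[0,0,-1.19],[0,0,-1.36],[0,0,-1.53],[0,0,-1.7],[0,0,-1.87],[0,0,-2.04],[0,0,-2.21],[0,0,-2.38],[0,0,-2.44],[0,0,-2.44],[0,0,-2.44]], translation=[[0.007,-0.002,0],[0.014,-0.004,0],[0.021,-0.006,0],[0.028,-0.008,0],[0.035,-0.01,0],[0.042,-0.012,0.005],[0.049,-0.014,0.01],[0.056,-0.016,0.015],[0.063,-0.018,0.02],[0.07,-0.02,0.03],[0.077,-0.021,0.035],[0.084,-0.022,0.04],[0.091,-0.023,0.045],[0.095,-0.023,0.045],[0.095,-0.023,0.045],[0.095,-0.023,0.045],[0.095,-0.023,0.045]], grip=[0.4,0.4,0.4,0.4,0.4,0.4,0.4,0.4,0.4,0.4,0.4,0.4,0.4,0.4,0.4,0.4,0.4])

```text
clock: 11.82
tool_pos: [0.6077, -0.0271, 0.2047]
eef_rot: [0.184, 0.983, -0.0, 0.0]
contact_force: [-0.2, -0.3, -0.1]
opening: 0.603
finger_force: 0.0
```

```bash
python3 - <<'E'
from h import *
s=r.get_state(); print(np.round(s["q"],3),s["tool_pos"],R.from_quat(s["eef_rot"]).as_matrix()[:2,0],s["clock"],s["moment"],s["contact_force"])
im=cams.snapshot("wrist"); cv2.imwrite("pics/w3.png",im[:,:,::-1])
P=cams.camera_params("wrist");print(P["eye"])
for n in ["bar_centre","bar_end"]:
    print(n,[(np.round(d["position"],4).tolist(),round(d["p"],2)) for d in models.place_of("wrist",n)])
E
```

```text
[ 0.372  0.825 -0.751  1.654  0.672  0.938  0.568] [ 0.60766267 -0.02712036  0.20470135] [-0.93194907  0.3625892 ] 11.825 [-0.01357287 -0.12465212 -0.01512824] [-0.18081952 -0.34695358 -0.1018653 ]
[0.52951182 0.0036428  0.33213997]
bar_centre [([0.6396, -0.047, 0.1317], 0.62)]
bar_end [([0.6887, -0.0595, 0.1279], 0.72), ([0.6397, -0.0395, 0.039], 0.2)]
```

View pics/w3.png

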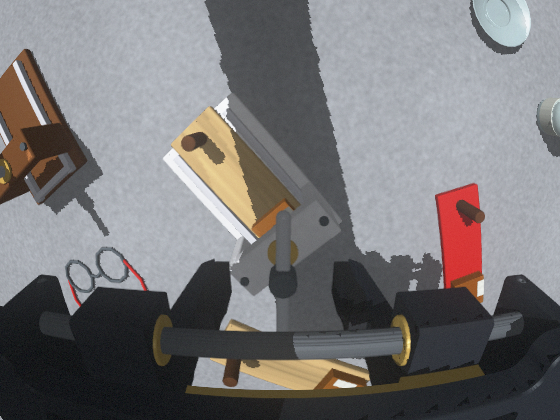

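The bar is upright in the picture at column 283–284, midway between the fingers, with its near tip at (284,210) and the hub at (283,283).

```bash
python3 - <<'E'
from h import *
for n,u,v,z in [("tip",284,207,.13),("hub",283,283,.141)]: print(n,ray("wrist",u,v,z).round(4))
E
```

```text
tip [ 0.589  -0.0174  0.13  ]
hub [ 0.6359 -0.0362  0.141 ]
```

>>> jog_arm(turn=[[0,0,0],[0,0,0],[0,0,0],[0,0,0],[0,0,0],[0,0,0],[0,0,0],[0,0,0]], translation=[[0.002,0,0.04],[0.002,0,0.065],[0.002,0,0.076],[0.002,0,0.076],[0.002,0,0.076],[0.002,0,0.076],[0.002,0,0.076],[0.002,0,0.076]], grip=[0.4,0.4,0.4,0.7,0.95,0.95,0.95,0.95], force=25)

```text
clock: 12.98
tool_pos: [0.6063, -0.0256, 0.1293]
eef_rot: [0.184, 0.983, 0.001, 0.001]
contact_force: [0.5, -0.1, 0.5]
opening: 0.102
finger_force: 24.5
```

```bash
cat >>h.py <<'E'
C=np.array([.6377,-.038])
def tau():
    s=r.get_state(); p=s["tool_pos"]; F=s["contact_force"]; M=s["moment"]; d=p[:2]-C
    x=R.from_quat(s["eef_rot"]).as_matrix()[:2,0]
    print("t",round(s["clock"],2),"p",p.round(4),"yaw",round(np.arctan2(x[1],x[0]),3),"r",np.hypot(*d).round(4),"ang",np.arctan2(d[1],d[0]).round(3),"F",F.round(2),"M",M.round(3),"rxF",round(d[0]*F[1]-d[1]*F[0],3),"sum",round(d[0]*F[1]-d[1]*F[0]+M[2],3),"q7",s["q"][6].round(2),"op",round(s["opening"],3))
E
python3 -c "from h import *; tau()"
```

```text
t 12.97 p [ 0.6063 -0.0256  0.1293] yaw 2.772 r 0.0338 ang 2.766 F [ 0.51 -0.06  0.47] M [ 0.109 -0.119  0.046] rxF -0.004 sum 0.041 q7 0.49 op 0.102
```

>>> jog_arm(turn=[[0,0,0.15],[0,0,0.3],[0,0,0.45],[0,0,0.6],[0,0,0.75],[0,0,0.9],[0,0,1.05],[0,0,1.2],[0,0,1.35],[0,0,1.5]], translation=[[-0.0004,0.0051,0.0002],[-0.0015,0.01,0.0005],[-0.0034,0.0148,0.0007],[-0.0059,0.0192,0.001],[-0.0091,0.0232,0.0012],[-0.0129,0.0266,0.0014],[-0.0171,0.0295,0.0017],[-0.0217,0.0317,0.0019],[-0.0266,0.0332,0.0022],[-0.0316,0.0339,0.0024]], grip=[0.95,0.95,0.95,0.95,0.95,0.95,0.95,0.95,0.95,0.95])

```text
clock: 14.22
tool_pos: [0.6491, -0.0042, 0.127]
eef_rot: [0.805, 0.593, 0.002, 0.0]
contact_force: [1.6, 2.4, -1.5]
opening: 0.101
finger_force: 24.8
```

```bash
python3 -c "from h import *; tau()"
```

```text
t 14.22 p [ 0.6491 -0.0042  0.127 ] yaw 1.269 r 0.0357 ang 1.246 F [ 1.64  2.35 -1.45] M [ 0.314 -0.537  0.176] rxF -0.029 sum 0.147 q7 -0.68 op 0.101
```

>>> jog_arm(turn=[[0,0,0.15],[0,0,0.3],[0,0,0.45],[0,0,0.6],[0,0,0.75],[0,0,0.9],[0,0,1.05],[0,0,1.2],[0,0,1.3]], translation=[[-0.0004,0.0051,0.0002],[-0.0015,0.01,0.0005],[-0.0034,0.0148,0.0007],[-0.0059,0.0192,0.001],[-0.0091,0.0232,0.0012],[-0.0129,0.0266,0.0014],[-0.0171,0.0295,0.0017],[-0.0217,0.0317,0.0019],[-0.0249,0.0328,0.0021]], grip=[0.95,0.95,0.95,0.95,0.95,0.95,0.95,0.95,0.95])

```text
clock: 15.35
tool_pos: [0.6749, -0.039, 0.1251]
eef_rot: [1.0, -0.015, 0.004, -0.0]
contact_force: [6.7, 0.9, -1.9]
opening: 0.096
finger_force: 24.9
```

```bash
python3 -c "from h import *; tau()"
```

```text
t 15.35 p [ 0.6749 -0.039   0.1251] yaw -0.031 r 0.0372 ang -0.026 F [ 6.68  0.88 -1.86] M [ 0.04  -1.081  0.107] rxF 0.039 sum 0.146 q7 -1.57 op 0.096
```

>>> jog_arm(turn=[[0,0,0.1],[0,0,0.2],[0,0,0.3],[0,0,0.34]], translation=[[0,0.0035,0.0002],[-0.0005,0.0069,0.0003],[-0.0013,0.0102,0.0005],[-0.0018,0.0115,0.0005]], grip=[0.95,0.95,0.95,0.95])

```text
clock: 15.85
tool_pos: [0.6726, -0.051, 0.1245]
eef_rot: [0.983, -0.184, 0.004, -0.0]
contact_force: [5.5, -0.6, -1.0]
opening: 0.097
finger_force: 24.9
```

```bash
python3 -c "from h import *; tau()"
```

```text
t 15.85 p [ 0.6726 -0.051   0.1245] yaw -0.369 r 0.0372 ang -0.357 F [ 5.54 -0.62 -0.99] M [-0.139 -1.123  0.067] rxF 0.05 sum 0.118 q7 -1.8 op 0.097
```

Still running free after one half turn. I'll release, rise, unwind the wrist and take the other arm.

>>> jog_arm(turn=[[0,0,0],[0,0,0],[0,0,0],[0,0,0],[0,0,0]], translation=[[0,0,0],[0,0,0],[0,0,-0.02],[0,0,-0.06],[0,0,-0.065]], grip=[0.7,0.5,0.5,0.5,0.5])

```text
clock: 16.48
tool_pos: [0.6716, -0.0514, 0.1931]
eef_rot: [0.983, -0.183, 0.004, -0.0]
contact_force: [0.4, 0.2, 0.3]
opening: 0.499
finger_force: 0.0
```

>>> jog_arm(turn=[[0,0,-0.18],[0,0,-0.36],[0,0,-0.54],[0,0,-0.72],[0,0,-0.9],[0,0,-1.08],[0,0,-1.26],[0,0,-1.44],[0,0,-1.62],[0,0,-1.8],[0,0,-1.98],[0,0,-2.16],[0,0,-2.34],[0,0,-2.52],[0,0,-2.7],[0,0,-2.88],[0,0,-3.06],[0,0,-3.14],[0,0,-3.14],[0,0,-3.14]], translation=[[-0.004,0,0],[-0.008,0,0],[-0.012,0,0],[-0.016,0,0],[-0.02,0,0],[-0.024,0,0],[-0.028,0,0],[-0.032,0,0],[-0.036,0,0],[-0.04,0,0],[-0.044,0,0],[-0.048,0,0],[-0.052,0,0],[-0.056,0,0],[-0.06,0,0],[-0.064,0,0],[-0.068,0,0],[-0.069,0,0],[-0.069,0,0],[-0.069,0,0]], grip=[0.5,0.5,0.5,0.5,0.5,0.5,0.5,0.5,0.5,0.5,0.5,0.5,0.5,0.5,0.5,0.5,0.5,0.5,0.5,0.5])

```text
clock: 18.98
tool_pos: [0.605, -0.0263, 0.1888]
eef_rot: [0.185, 0.983, -0.0, 0.0]
contact_force: [1.0, 0.7, 0.2]
opening: 0.506
finger_force: 0.0
```

```bash
sed -i 's/^C=.*/C=np.array([.6392,-.038])/' h.py; python3 -c "
from h import *; tau()
im=cams.snapshot('wrist'); cv2.imwrite('pics/w4.png',im[:,:,::-1])"
```

```text
t 18.98 p [ 0.605  -0.0263  0.1888] yaw 2.77 r 0.0361 ang 2.813 F [0.98 0.74 0.22] M [ 0.02  -0.188  0.029] rxF -0.037 sum -0.008 q7 0.56 op 0.506
```

View pics/w4.png

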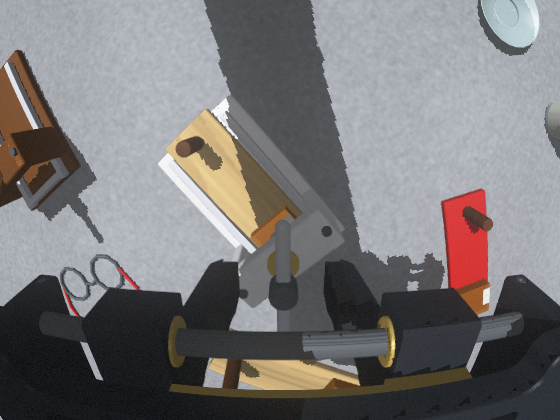

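The bar's other arm lies between the fingers at column 283, and the mount is unmoved. Descend and take hold.

>>> jog_arm(turn=[[0,0,0],[0,0,0],[0,0,0],[0,0,0],[0,0,0],[0,0,0],[0,0,0]], translation=[[-0.001,0,0.04],[-0.001,0,0.06],[-0.001,0,0.065],[-0.001,0,0.065],[-0.001,0,0.065],[-0.001,0,0.065],[-0.001,0,0.065]], grip=[0.5,0.5,0.5,0.75,0.95,0.95,0.95])

```text
clock: 19.9
tool_pos: [0.6065, -0.026, 0.1244]
eef_rot: [0.184, 0.983, 0.001, 0.001]
contact_force: [-0.4, 0.7, 1.6]
opening: 0.097
finger_force: 24.4
```

```bash
python3 -c "from h import *; tau()"
```

```text
t 19.9 p [ 0.6065 -0.026   0.1244] yaw 2.772 r 0.0348 ang 2.79 F [-0.36  0.68  1.62] M [ 0.019 -0.136  0.048] rxF -0.018 sum 0.03 q7 0.49 op 0.097
```

>>> jog_arm(turn=[[0,0,0.1],[0,0,0.2],[0,0,0.2]], translation=[[-0.0002,0.0034,0.0002],[-0.0007,0.0068,0.0003],[-0.0007,0.0068,0.0003]], grip=[0.95,0.95,0.95])

```text
clock: 20.27
tool_pos: [0.6096, -0.0198, 0.1241]
eef_rot: [0.28, 0.96, 0.0, 0.001]
contact_force: [-0.0, 2.1, 3.7]
opening: 0.098
finger_force: 24.3
```

```bash
python3 -c "from h import *; tau()"
```

```text
t 20.27 p [ 0.6096 -0.0198  0.1241] yaw 2.573 r 0.0348 ang 2.589 F [-0.05  2.07  3.73] M [ 0.207 -0.099 -0.002] rxF -0.06 sum -0.062 q7 0.32 op 0.098
```

>>> jog_arm(turn=[[0,0,0.1],[0,0,0.2]], translation=[[-0.0002,0.0034,0.0002],[-0.0007,0.0068,0.0003]], grip=[0.95,0.95])

```text
clock: 20.52
tool_pos: [0.6137, -0.0145, 0.1238]
eef_rot: [0.376, 0.927, 0.001, 0.0]
contact_force: [-1.1, 0.6, 3.8]
opening: 0.1
finger_force: 24.3
```

```bash
python3 -c "from h import *; tau()"
```

```text
t 20.52 p [ 0.6137 -0.0145  0.1238] yaw 2.371 r 0.0347 ang 2.398 F [-1.1   0.56  3.84] M [ 0.141 -0.01   0.131] rxF 0.012 sum 0.143 q7 0.16 op 0.1
```

>>> jog_arm(turn=[[0,0,0.1],[0,0,0.2]], translation=[[-0.0002,0.0034,0.0002],[-0.0007,0.0068,0.0003]], grip=[0.95,0.95])

```text
clock: 20.78
tool_pos: [0.6189, -0.0098, 0.1236]
eef_rot: [0.466, 0.885, 0.001, 0.0]
contact_force: [-0.7, 0.6, 5.1]
opening: 0.102
finger_force: 24.1
```

```bash
python3 -c "from h import *; tau()"
```

```text
t 20.77 p [ 0.6189 -0.0098  0.1236] yaw 2.171 r 0.0347 ang 2.196 F [-0.74  0.56  5.14] M [0.163 0.142 0.128] rxF 0.01 sum 0.137 q7 0.0 op 0.102
```

>>> jog_arm(turn=[[0,0,0.1],[0,0,0.2]], translation=[[-0.0002,0.0034,0.0001],[-0.0007,0.0068,0.0003]], grip=[0.95,0.95])

```text
clock: 21.02
tool_pos: [0.6247, -0.0064, 0.1236]
eef_rot: [0.552, 0.834, 0.001, 0.0]
contact_force: [-2.3, 0.9, 7.9]
opening: 0.099
finger_force: 24.0
```

```bash
python3 -c "from h import *; tau()"
```

```text
t 21.02 p [ 0.6247 -0.0064  0.1236] yaw 1.972 r 0.0347 ang 2.001 F [-2.32  0.92  7.88] M [0.203 0.332 0.28 ] rxF 0.06 sum 0.34 q7 -0.15 op 0.099
```

Torque has risen to 0.34 against about 0.14 when free. I'll take one small step to confirm.

>>> jog_arm(turn=[[0,0,0.05]], translation=[[0,0.0017,0]], grip=[0.95])

```text
clock: 21.15
tool_pos: [0.6262, -0.0058, 0.1235]
eef_rot: [0.572, 0.82, 0.0, -0.0]
contact_force: [-1.7, 0.2, 7.6]
opening: 0.098
finger_force: 24.1
```

```bash
python3 -c "from h import *; tau()"
```

```text
t 21.15 p [ 0.6262 -0.0058  0.1235] yaw 1.923 r 0.0347 ang 1.956 F [-1.71  0.19  7.61] M [0.181 0.368 0.235] rxF 0.053 sum 0.288 q7 -0.19 op 0.098
```

>>> jog_arm(turn=[[0,0,0.05]], translation=[[0,0.0017,0]], grip=[0.95])

```text
clock: 21.28
tool_pos: [0.6277, -0.0052, 0.1235]
eef_rot: [0.592, 0.806, 0.0, -0.0]
contact_force: [-2.1, 1.3, 7.3]
opening: 0.097
finger_force: 24.1
```

```bash
python3 -c "from h import *; tau()"
```

```text
t 21.27 p [ 0.6277 -0.0052  0.1235] yaw 1.874 r 0.0347 ang 1.909 F [-2.1   1.27  7.28] M [0.19  0.406 0.238] rxF 0.054 sum 0.292 q7 -0.22 op 0.097
```

>>> jog_arm(turn=[[0,0,0.06]], translation=[[0,0.002,0.0001]], grip=[0.95])

```text
clock: 21.4
tool_pos: [0.6296, -0.0046, 0.1235]
eef_rot: [0.616, 0.788, 0.0, -0.0]
contact_force: [-2.0, 1.3, 7.9]
opening: 0.096
finger_force: 24.1
```

```bash
python3 -c "from h import *; tau()"
```

```text
t 21.4 p [ 0.6296 -0.0046  0.1235] yaw 1.814 r 0.0348 ang 1.851 F [-2.05  1.28  7.93] M [0.128 0.432 0.308] rxF 0.056 sum 0.365 q7 -0.27 op 0.096
```

>>> jog_arm(turn=[[0,0,0.04]], translation=[[0,0.0014,0.0001]], grip=[0.95])

```text
clock: 21.52
tool_pos: [0.6309, -0.0042, 0.1235]
eef_rot: [0.632, 0.775, 0.0, -0.0]
contact_force: [-2.6, 1.3, 10.6]
opening: 0.097
finger_force: 24.0
```

```bash
python3 -c "from h import *; tau()"
```

```text
t 21.52 p [ 0.6309 -0.0042  0.1235] yaw 1.774 r 0.0348 ang 1.81 F [-2.57  1.35 10.56] M [0.188 0.516 0.228] rxF 0.076 sum 0.304 q7 -0.3 op 0.097
```

>>> jog_arm(turn=[[0,0,0.04]], translation=[[0,0.0014,0]], grip=[0.95])

```text
clock: 21.65
tool_pos: [0.6322, -0.0039, 0.1235]
eef_rot: [0.647, 0.762, 0.0, -0.0]
contact_force: [-3.0, 1.4, 8.9]
opening: 0.099
finger_force: 24.1
```

```bash
python3 -c "from h import *; tau()"
```

```text
t 21.65 p [ 0.6322 -0.0039  0.1235] yaw 1.734 r 0.0349 ang 1.774 F [-2.99  1.43  8.86] M [0.197 0.508 0.254] rxF 0.092 sum 0.346 q7 -0.33 op 0.099
```

The torque is about 0.2 N m above running free (0.34 against 0.138), and the handle is about 0.4 rad past contact, so it is firm. I'll let go and check.

>>> jog_arm(turn=[[0,0,0],[0,0,0],[0,0,0],[0,0,0],[0,0,0],[0,0,0],[0,0,0],[0,0,0]], translation=[[0,0,0],[0,0,0],[0,0,0],[0,0,-0.03],[0,0,-0.08],[0,0,-0.12],[0,0,-0.12],[0,0,-0.12]], grip=[0.7,0.5,0.5,0.5,0.5,0.5,0.5,0.5])

```text
clock: 22.65
tool_pos: [0.6317, -0.0053, 0.2415]
eef_rot: [0.648, 0.762, -0.001, -0.0]
contact_force: [0.3, -0.0, -0.2]
opening: 0.5
finger_force: 0.0
```

```bash
python3 - <<'E'
from h import *
tau()
a=cams.snapshot("wrist"); b=cams.snapshot("scene")[180:280,210:310]
cv2.imwrite("pics/end.png",np.hstack([a[:,:,::-1],cv2.resize(b,(240,240),interpolation=cv2.INTER_CUBIC)[:,:,::-1].copy() if 0 else cv2.copyMakeBorder(cv2.resize(b,(240,240),interpolation=cv2.INTER_CUBIC),0,180,0,0,cv2.BORDER_CONSTANT)[:,:,::-1]]))
for c in ["wrist","scene"]:
  for n in ["mount_post","bar_centre","bar_end"]:
    print(c,n,[(np.round(d["position"],4).tolist(),round(d["p"],2)) for d in models.place_of(c,n)])
E
```

```text
t 22.65 p [ 0.6317 -0.0053  0.2415] yaw 1.732 r 0.0335 ang 1.795 F [ 0.29 -0.04 -0.25] M [-0.077 -0.09  -0.049] rxF -0.009 sum -0.058 q7 -0.25 op 0.5
wrist mount_post [([0.5269, -0.08, 0.0469], 0.6), ([0.6949, 0.1609, 0.0384], 0.56)]
wrist bar_centre [([0.6383, -0.044, 0.1225], 0.8)]
wrist bar_end [([0.6277, 0.0089, 0.1218], 0.87), ([0.6188, -0.2933, -0.0004], 0.24)]
scene mount_post [([0.6937, 0.1579, 0.0369], 0.95), ([0.7793, -0.1599, 0.0458], 0.69), ([0.5283, -0.0771, 0.0473], 0.64)]
scene bar_centre [([0.6399, -0.0355, 0.1197], 0.54)]
scene bar_end [([0.6258, 0.0077, 0.1234], 0.73), ([0.3263, 0.3714, 0.1765], 0.69)]
```

View pics/end.png

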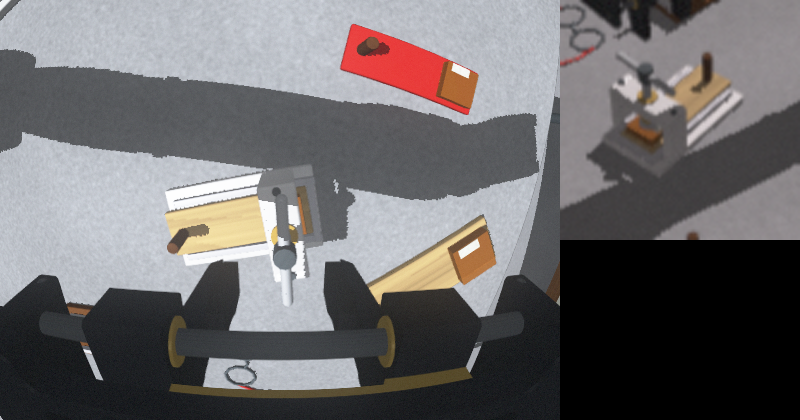

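The post is still at its home position (about 0.527, -0.079). The block sits under the foot, the handle has stayed where I left it, and nothing else has moved. I'm handing in.

```bash
python3 -c "
from plant import r
print(r.finish_job())"
```

```text
the job is handed in; nothing more can be done
None
```

I pushed the mount home to the back stop and wound the screw down until the handle felt about 0.2 N m stiffer than when running free. I then let go with the dish, jar and spectacles untouched, and handed the job in at about 23 s; no verdict came back.

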